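Gauge the dosing head

TASK

Close off the dosing head: slide the gate plate from its stand down into the slot on top of the block until its shoulders sit on the block, and let go of it. Then take the gauge rod out of its cradle by the handle, push it down the slanted guide tube until its collar stops against the mouth, and draw it fully out again. Finish still holding the rod in the gripper for reading, level and still in the air, with its tip over the middle of the viewing panel and roughly 10 cm above it; leave the loose bottle, jar and stick alone.

Things in the scene. Friction and masses are not known exactly. Their poses are not given: they have to be found in the camera images.
- dosing_head: Fixed stainless block, 130 mm (its x, from 95 mm behind to 35 mm ahead of the origin) by 110 mm (y) by 65 mm high, a pipe stub with a 52 mm flange on each y side, out to 85 mm from the middle. Origin on the counter, z up. The gate slot is in its top on the -x part, away from the slanted guide tube, which rises over its +x end; +x points roughly to the robot's left.
- gate_slot (a point): Middle of the slot's mouth, in the top face of the dosing head (65 mm above the counter). The upright slot is 8 mm wide along x and 62 mm long along y, 50 mm deep, axes as the dosing head's. The guide tube starts 60 mm further along +x.
- tube_mouth (a point): Centre of the guide tube's open mouth (136 mm above the counter). z points out of the tube along its axis, 40 degrees above level, leaning to the dosing head's +x; insert along -z. Steel tube, straight bore 13 mm, flared over the last 12 mm to about 21 mm; rim 27 mm outside; 91 mm deep.
- gate_stand: Fixed grey block 60 by 100 by 60 mm high in which the gate plate waits upright in a slot; origin on the counter, z up, plate thickness along x.
- gate_grip (a point): Middle of the black grip tab of the loose gate plate (0.2 kg); z up, x across its thickness. Tab 14 (x) by 36 (y) mm, from 18 mm above to 17 mm below this point; shoulders 14 by 70 mm, 17 to 27 mm below; steel blade 6 by 57 mm, 27 to 72 mm below. Starts upright with its shoulders on the stand, this point 87 mm above the counter. Fully home in the head, it is 27 mm above gate_slot.
- rod_cradle: Fixed cradle: base 190 by 60 by 10 mm, with two forks (10 mm long, 40 mm wide, 68 mm high) 50 mm behind and 105 mm ahead of its origin along x; x is where the rod's tip points, roughly towards the dosing head. The rod's grip centre lies over its origin.
- rod_grip (a point): Middle of the black handle of the loose gauge rod (0.13 kg); x along the rod to its tip, z up as it lies. Handle 70 (x) by 14 (y) by 26 (z) mm; behind it a 10 mm square tail to 65 mm; ahead a round steel rod, 10 mm in diameter, to the rounded tip at 138 mm; collar 32 mm in diameter, 50 to 58 mm ahead. Starts level in the cradle, axis 60 mm above the counter; lift straight up.
- rod_collar (a point): Centre of the collar's stopping face, 58 mm from rod_grip towards the tip; it meets tube_mouth when the rod is fully in. Axes as rod_grip.
- rod_tip (a point): End of the gauge rod's tip, 138 mm from rod_grip along x. 80 mm of rod lies ahead of the collar. Axes as rod_grip.
- panel_top (a point): Middle of the top of the fixed viewing panel, a grey box 120 by 120 mm with a white top, 50 mm high; z up. The rod's tip is presented over it.
- lotion_bottle: Bystander: loose white bottle, 48 mm across, 140 mm high; origin at its underside.
- cream_jar: Bystander: loose glass jar, 60 mm across, 50 mm high; origin at its underside.
- flat_stick: Bystander: loose white flat-oval cosmetic stick, 23 by 41 mm, 105 mm high, standing; origin at its underside.
Mind the look-alikes: they are no part of the job. Leave any yellow look-alike of the part that bears gate_grip alone.

How it is judged:
By the outcome, as a careful person would: the job done as asked, in the order asked, and still so for the second after the job is handed in, while the arm keeps its last pose, push and grip.
It also fails if it takes over 61 s, if anything falls off the work surface, if the arm or the gripper's body presses on something with over 40 N, if the wrist force passes 120 N, or if a joint passes its speed limit or range.

ROBOT

A 7-joint arm with a two-finger parallel gripper is mounted at the origin on the work surface. World frame = base frame: x ahead of the robot, y to its left, z up, the work surface at z = 0. Lengths are in m, angles in rad, forces in N, time in s.
With the tool pointing down it reaches from about 0.425 to 0.925 m from the base axis. Payload 6.8 kg.
Tool frame: the origin (TCP) lies between the finger pads; the fingertips stand 11 mm ahead of it and the grasp point (between the pads) lies 8 mm behind it; z points along the fingers, y is the line along which they close (so a half turn about z gives the same grasp; the last joint's range is limited). The gripper opens to 85 mm and grips with 20 to 120 N. Pads are 22 mm wide; open, the fingers measure 114 mm over their backs; the gripper's body (76 mm by 85 mm) begins 54 mm behind the grasp point. The pads swing forward as they close: fully open they stand 13 mm farther back than shut.
Start: joints at [-1.339, 0.477, 0.022, 1.555, -0.011, 1.109, -0.083], TCP at [0.225, 0.636, 0.242] pointing down, gripper open.
Joint ranges: [-2.96, 2.96], [-0.34, 2.1], [-1.41, 1.46], [0.24, 2.44], [-1.37, 4.51], [0.17, 1.92], [-2.96, 2.96]. Speed limits (rad/s): [2.39, 2.39, 3.14, 3.14, 3.14, 3.14, 3.14].

INTERFACE

Orientations are given as a rotation vector (axis times angle).
In Python, from bench import r gives the robot as it stands.
- The arm moves only by the tool send_rows, never from a script. Its argument "deltas" is a list of rows, each an object of numbers: "dx", "dy", "dz": the shift along the world's x, y, z in mm; "rx", "ry", "rz": the turn, a rotation vector about the world's x, y, z in degrees. A call has 1 to 5 rows; each row is the pose to reach, as a shift and turn from the pose commanded when the call began; what a row does not reach only later rows make up. A row lasts 1/12 s, in which the tool goes at most 41.7 mm and 7.16 degrees, less where a joint would pass 70% of its speed; a pose out of reach is approached as far as the arm can. A call with a gripper value outside its range is refused whole. "jaw" is the finger opening in mm, from 0 to 85.4, set as the call begins (left out, the last holds). The fingers move at their own pace and stop on an object; "newtons" is the grip in N (left out, the last holds). Time passes only in rows, so rows that repeat a pose let the fingers close. It gives the time, the measured TCP pose, the force, the opening and the grip force at its end, in the units of the state.
- r.get_obs(): the state, without advancing time (a new reading comes with each control period).
- r.grab_frame(name): name is "scene" or "top" or "wrist"; returns a dict with "frame" (384x512x3 uint8, blue, green, red), "z_map" (384x512 float32, m along the optical axis (not along the pixel's ray), 0 where there is no reading), "vertical_fov" (degrees; the focal length in pixels is half the picture's height over the tangent of half this angle, whatever the lens; pixels are square), "cx", "cy" (the principal point, pixels), "xyz" and "orientation" of the camera in the world. Camera axes: x right, y down, z forward; pixel columns grow to the right and rows downward; lengths in m; the calibration is good to about 2 mm. A picture is of the moment at which its call begins.
- r.hand_in(): hands the job in; it is judged then, once.
The state is a dict: "clock": time; "joints": joint angles; "qvel": joint speeds; "tau": joint torques, N m; "tcp_pos": TCP position; "orientation": TCP orientation; "contact_force": force on the tool from outside, world axes, zero at the start; "moment": the same for the moment, N m; "grip_width": finger opening in m; "gripper_force": force on a finger pad.
Only numpy, scipy, OpenCV 4.12 (cv2) and the standard library are available. Lean on these libraries where they do the work, as an engineer would, in place of code of your own. Each camera call takes 0.05 s, during which the arm holds its last target. There are 200 camera calls.

## Working session

There is one attempt and no reset: what is moved stays moved. The work goes in short steps, Python scripts to look and compute and a tool call to move; the robot and the scene stay as the last step left them, time stands still between calls to the robot, and variables do not carry over. Pictures are saved under pics/ and viewed, at most 10 in all, crops included, and the job is handed in when it is done.

Besides the shell and the picture viewer there is one more tool, called as name(argument=value, ...) on one line, values as JSON. send_rows: Moves the arm, as the interface text tells. Its arguments: {"type":"object","properties":{"deltas":{"type":"array","items":{"type":"object","properties":{"dx":{"type":"number"},"dy":{"type":"number"},"dz":{"type":"number"},"rx":{"type":"number"},"ry":{"type":"number"},"rz":{"type":"number"}}}},"jaw":{"type":"number"},"newtons":{"type":"number"}},"required":["deltas"]}

```bash
mkdir -p pics; ls
cat > h.py <<'E'
import numpy as np,cv2
from scipy.spatial.transform import Rotation as R
from bench import r
def grab(n,save=None):
    f=r.grab_frame(n)
    if save: cv2.imwrite('pics/'+save,f['frame'])
    return f
def cam(f):
    h=f['frame'].shape[0]; fl=h/2/np.tan(np.radians(f['vertical_fov'])/2)
    o=np.asarray(f['orientation']); Rm=R.from_rotvec(o).as_matrix() if o.size==3 else o
    return fl,Rm,np.asarray(f['xyz'])
def ray(f,u,v):
    fl,Rm,p=cam(f); d=Rm@np.array([(u-f['cx'])/fl,(v-f['cy'])/fl,1]); return p,d
def onplane(f,u,v,z):
    p,d=ray(f,u,v); return p+d*(z-p[2])/d[2]
def cloud(f):
    fl,Rm,p=cam(f); z=f['z_map']; v,u=np.mgrid[:z.shape[0],:z.shape[1]]
    c=np.stack([(u-f['cx'])/fl*z,(v-f['cy'])/fl*z,z],-1)
    P=c@Rm.T+p; P[z==0]=np.nan; return P
E
python3 - <<'E'
from h import *
for n in ['scene','top']:
    f=grab(n,n+'0.png'); print(n,f['vertical_fov'],f['cx'],f['cy'],f['xyz'],f['orientation'])
    np.save(n+'0.npy',f,allow_pickle=True)
print(r.get_obs())
E
```

```text
pics
scene 55.049785189096596 255.77916801283016 191.72957594596738 [0.99402615 0.31074412 0.84429445] [-1.12093681 -2.54901847  0.8046764 ]
top 54.482048491410296 254.59708247659162 190.1924809911071 [ 0.49193027 -0.07053326  1.15423474] [-2.15203887  2.14498978 -0.08324989]
{'clock': 0.1, 'joints': array([-1.33915142,  0.47775566,  0.02232854,  1.55634084, -0.01150093,
        1.10930046, -0.08313941]), 'qvel': array([ 0.00131686, -0.00117419,  0.00029071, -0.00247194, -0.00063528,
        0.00151637, -0.00102747]), 'tau': array([ 3.92800473e-03, -5.97754920e+01,  1.61348663e+00, -2.81951612e+01,
        1.28933552e-02,  5.08740137e-03,  3.76111200e-05]), 'tcp_pos': array([0.22477089, 0.63593267, 0.24140197]), 'orientation': array([-5.31089470e-01, -3.09620453e+00,  2.61976521e-03]), 'contact_force': array([-0.54477926, -0.02241195, -0.22705701]), 'moment': array([ 0.00617027,  0.02624691, -0.02292544]), 'gripper_force': 0.0, 'grip_width': 0.08542918033142224}
```

View pics/scene0.png

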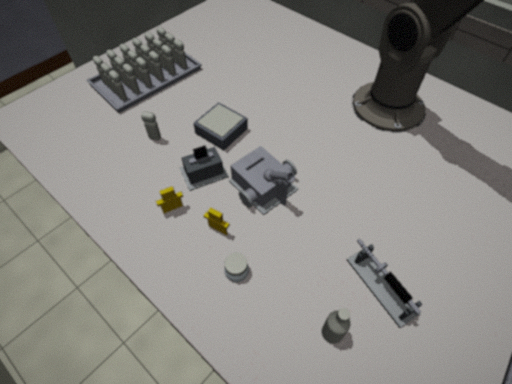

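View pics/top0.png

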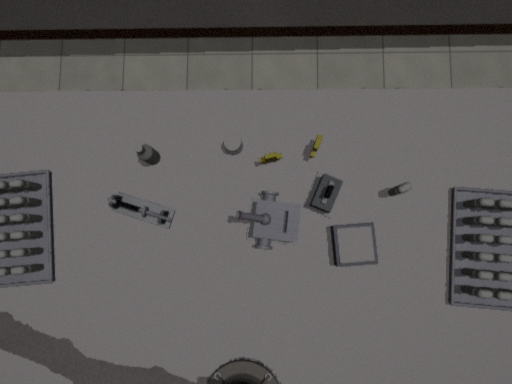

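The scene view shows the head (262,177), the stand with its black tab (202,160), the cradle and rod (385,280), the panel (221,125) and yellow look-alikes (170,198) and (217,219). In the top view the same things are at head (272,220), stand (326,193), cradle (142,208), panel (355,243) and yellows (270,158), (316,145). The black tab in the grey stand is the gate plate; the yellow parts are not. Next I measure from the depth.

Run:
```python
from h import *
F={n:np.load(n+'0.npy',allow_pickle=True).item() for n in['top','scene']}
boxes={'top':dict(head=(245,195,305,252),stand=(305,170,347,218),crad=(100,185,182,232),panel=(325,218,382,270)),
'scene':dict(head=(225,145,300,210),stand=(178,140,228,185),crad=(340,235,428,325),panel=(190,100,250,148))}
for n in F:
    P=cloud(F[n])
    print(n,'table z',np.nanmedian(P[280:300,250:350,2]) if n=='top' else np.nanmedian(P[250:300,280:310,2]))
    for o,(a,b,c,d) in boxes[n].items():
        Q=P[b:d,a:c].reshape(-1,3); Q=Q[Q[:,2]==Q[:,2]]
        ranges=dict(head=[(.057,.073)],stand=[(.053,.067),(.095,.115)],crad=[(.003,.02),(.05,.09)],panel=[(.043,.057)])[o]
        for lo,hi in ranges:
            q=Q[(Q[:,2]>lo)&(Q[:,2]<hi)]
            if len(q)<4: print(o,lo,len(q));continue
            rc=cv2.minAreaRect((q[:,:2]*1000).astype(np.float32))
            print(o,lo,hi,len(q),'med',np.round(np.median(q,0),4),'rect',np.round(rc[0],1),np.round(rc[1],1),round(rc[2],1))
# enlarged composite crop
def cr(n,b,s): 
    a,bb,c,d=b; return cv2.resize(F[n]['frame'][bb:d,a:c],s,interpolation=cv2.INTER_CUBIC)
im=np.vstack([np.hstack([cr('top',(230,130,360,230),(400,300)),cr('scene',(150,130,280,230),(400,300))]),np.hstack([cr('top',(95,170,195,245),(400,300)),cr('scene',(330,235,430,310),(400,300))])])
im=np.clip(im.astype(float)*1.5,0,255).astype(np.uint8)
cv2.imwrite('pics/crop1.png',im)
```

```text
top table z -0.00018065568519820552
head 0.057 0.073 1503 med [ 0.5203 -0.1022  0.0647] rect [510.3 -96.3] [130.  138.8] 83.2
stand 0.053 0.067 569 med [ 0.6059 -0.2437  0.0599] rect [ 606.9 -245.5] [ 60.3 100. ] 66.9
stand 0.095 0.115 67 med [ 0.6068 -0.2447  0.1044] rect [ 606.9 -245.3] [13.7 35.4] 67.2
crad 0.003 0.02 981 med [0.5574 0.3163 0.009 ] rect [564.2 325.3] [144.2 257.9] 0.3
crad 0.05 0.09 408 med [0.5568 0.3099 0.0662] rect [555.1 308.4] [202.1  39.2] 72.5
panel 0.043 0.057 1708 med [ 0.4572 -0.3253  0.0492] rect [ 456.7 -326.5] [119.8 120.8] 4.8
scene table z 0.000338877966062745
head 0.057 0.073 1433 med [ 0.5388 -0.1028  0.0653] rect [534.7 -88.8] [162.5 172.8] 9.2
stand 0.053 0.067 485 med [ 0.6193 -0.2379  0.0602] rect [ 609.5 -247.6] [ 62.5 100.4] 66.9
stand 0.095 0.115 82 med [ 0.6112 -0.2457  0.1042] rect [ 610.  -247.3] [14.2 35.7] 69.8
crad 0.003 0.02 1704 med [0.5677 0.313  0.01  ] rect [523.8 316.3] [230.6 229.6] 40.3
crad 0.05 0.09 848 med [0.5669 0.3277 0.0659] rect [583.5 321.9] [203.5 147.3] 27.3
panel 0.043 0.057 1127 med [ 0.4641 -0.3233  0.0497] rect [ 458.6 -328.8] [124.4 121.9] 5.4
```

View pics/crop1.png

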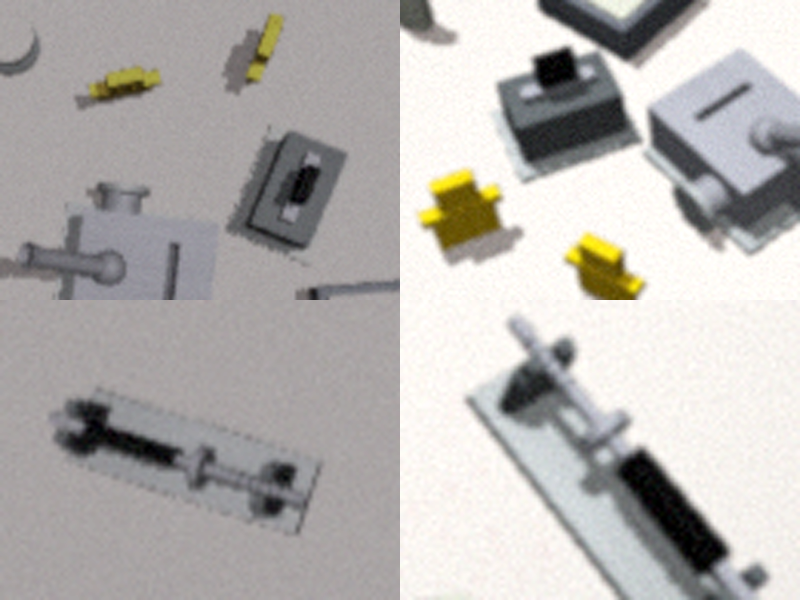

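The crop confirms it: the black-tab plate stands in the grey stand (top 326,193), with both yellow plates lying apart from it. The rod's thin end points toward the head. Next I get the head, slot, tube and rod numbers.

```bash
cat >> h.py <<'E'
def rect(q): 
    rc=cv2.minAreaRect((q[:,:2]*1000).astype(np.float32)); return np.round(rc[0],1),np.round(rc[1],1),round(rc[2],1)
def line(q):
    m=q.mean(0); u,s,v=np.linalg.svd(q-m); return m,v[0],s/np.sqrt(len(q))
E
python3 - <<'E'
from h import *
F={n:np.load(n+'0.npy',allow_pickle=True).item() for n in['top','scene']}
def comp(mask,minn):
    n,l,st,c=cv2.connectedComponentsWithStats(mask.astype(np.uint8),connectivity=4); return [(l==i) for i in range(1,n) if st[i,4]>=minn]
for n in F:
    P=cloud(F[n]); fr=F[n]['frame']
    near=lambda x,y,rad: np.hypot(P[...,0]-x,P[...,1]-y)<rad
    m=near(.51,-.1,.11)&(abs(P[...,2]-.065)<.003)
    m=cv2.morphologyEx(m.astype(np.uint8),cv2.MORPH_OPEN,np.ones((5,5)))
    c=max(comp(m,200),key=np.sum); print(n,'headtop',c.sum(),rect(P[c]))
    # slot: dark px/low depth in hull of the top face
    h=cv2.fillPoly(np.zeros(c.shape,np.uint8),[cv2.convexHull(np.argwhere(c)[:,::-1].astype(np.int32))],1)>0
    g=fr.max(2); s=h&(g<0.65*np.median(g[c]))
    for k in comp(s,15):
        uv=np.argwhere(k)[:,::-1]; q=np.array([onplane(F[n],u,v,.065) for u,v in uv]); print(' slot?',k.sum(),uv.mean(0).round(),rect(q))
    m=near(.51,.0,.13)&(P[...,2]>.085)&(P[...,2]<.2); q=P[m]; print(' tube',m.sum(), q.min(0).round(3),q.max(0).round(3)); a,d,s=line(q); print('  ',a.round(4),d.round(3),s.round(4))
    m=near(.56,.32,.13)&(fr.max(2)<22)&(P[...,2]>.068)&(P[...,2]<.08); 
    for k in comp(m,20): print(' handle',k.sum(),rect(P[k]),P[k][:,2].mean())
    m=near(.545,.25,.1)&(P[...,2]>.052)&(P[...,2]<.069); q=P[m]; print(' rodstuff',m.sum(),rect(q))
E
```

```text
Traceback (most recent call last):
ValueError: max() iterable argument is empty
```

send_rows(deltas=[{"dx":30,"dy":-20,"dz":20},{"dx":60,"dy":-50,"dz":40},{"dx":80,"dy":-85,"dz":60},{"dx":100,"dy":-120,"dz":60},{"dx":120,"dy":-155,"dz":60}])

```text
$.deltas[0]: bad value
```

Run:
```python
from h import *
F={n:np.load(n+'0.npy',allow_pickle=True).item() for n in['top','scene']}
def comp(mask,minn):
    n,l,st,c=cv2.connectedComponentsWithStats(mask.astype(np.uint8),connectivity=4); return [(l==i) for i in range(1,n) if st[i,4]>=minn]
for n in F:
    P=cloud(F[n]); fr=F[n]['frame']
    near=lambda x,y,rad: np.hypot(P[...,0]-x,P[...,1]-y)<rad
    m=near(.51,-.1,.11)&(abs(P[...,2]-.065)<.006)
    m=cv2.morphologyEx(cv2.medianBlur(m.astype(np.uint8),3),cv2.MORPH_OPEN,np.ones((3,3)))
    cs=comp(m,100); c=max(cs,key=np.sum); print(n,'headtop',c.sum(),rect(P[c]))
    h=cv2.fillPoly(np.zeros(c.shape,np.uint8),[cv2.convexHull(np.argwhere(c)[:,::-1].astype(np.int32))],1)>0
    g=fr.max(2); s=h&(g<0.7*np.median(g[c]))
    for k in comp(s,12):
        uv=np.argwhere(k)[:,::-1]; q=np.array([onplane(F[n],u,v,.065) for u,v in uv]); print(' slot?',k.sum(),uv.mean(0).round(),rect(q))
    m=near(.51,.0,.13)&(P[...,2]>.085)&(P[...,2]<.2); q=P[m]; print(' tube',m.sum(), q.min(0).round(3),q.max(0).round(3)); a,d,s=line(q); print('  ',a.round(4),d.round(3),s.round(4))
    m=near(.56,.32,.13)&(fr.max(2)<30)&(P[...,2]>.062)&(P[...,2]<.085)
    for k in comp(m,20): print(' handle',k.sum(),rect(P[k]),P[k][:,2].mean())
    m=near(.545,.25,.1)&(P[...,2]>.052)&(P[...,2]<.069); q=P[m]; print(' rodstuff',m.sum(),rect(q))
```

```text
top headtop 1494 (array([524.6, -98. ]), array([130. , 110.1]), 83.3)
 slot? 57 [286. 221.] (array([ 522. , -124.1]), array([ 7.9, 61.1]), 84.6)
 slot? 17 [262. 215.] (array([539.8, -54.6]), array([ 5.8, 32.2]), 8.3)
 slot? 39 [261. 222.] (array([520.3, -53.7]), array([44.5, 11.5]), 82.1)
 tube 218 [ 0.522 -0.073  0.085] [0.548 0.015 0.146]
   [ 0.5329 -0.0246  0.115 ] [-0.1   -0.83  -0.549] [0.0299 0.0056 0.0051]
 handle 92 (array([567.4, 343.3]), array([67.5, 13.6]), 75.1) 0.07262292702321237
 rodstuff 172 (array([546.7, 271.9]), array([127.5,  39.3]), 67.3)
scene headtop 1336 (array([527.2, -99.1]), array([130.8, 109.3]), 82.9)
 slot? 54 [255. 163.] (array([ 522.8, -124.7]), array([ 8.1, 58.4]), 83.2)
 slot? 20 [238. 174.] (array([ 579.4, -134.1]), array([41.1,  2.1]), 81.8)
 slot? 144 [274. 179.] (array([526.5, -47.9]), array([49.1, 51.7]), 65.4)
 tube 257 [ 0.522 -0.076  0.085] [0.552 0.014 0.147]
   [ 0.5378 -0.0209  0.1127] [0.041 0.831 0.555] [0.0284 0.0106 0.0057]
 handle 213 (array([570.2, 341.8]), array([67.4, 13.6]), 70.5) 0.07102053587773345
 rodstuff 336 (array([545.4, 278.7]), array([141.4,  40.5]), 78.2)
```

send_rows(deltas=[{"dx":30,"dy":-20,"dz":20,"rx":0,"ry":0,"rz":0},{"dx":60,"dy":-50,"dz":40,"rx":0,"ry":0,"rz":0},{"dx":80,"dy":-85,"dz":60,"rx":0,"ry":0,"rz":0},{"dx":100,"dy":-120,"dz":60,"rx":0,"ry":0,"rz":0},{"dx":120,"dy":-155,"dz":60,"rx":0,"ry":0,"rz":0}])

```text
clock: 0.52
tcp_pos: [0.3437, 0.4848, 0.3036]
orientation: [0.531, 3.096, 0.004]
contact_force: [1.9, 0.2, -0.6]
grip_width: 0.0857
gripper_force: 0.0
```

send_rows(deltas=[{"dx":12,"dy":-38,"dz":0,"rx":0,"ry":0,"rz":0},{"dx":24,"dy":-76,"dz":0,"rx":0,"ry":0,"rz":0},{"dx":36,"dy":-114,"dz":0,"rx":0,"ry":0,"rz":0},{"dx":48,"dy":-152,"dz":0,"rx":0,"ry":0,"rz":0},{"dx":60,"dy":-190,"dz":0,"rx":0,"ry":0,"rz":0}])

```text
clock: 0.93
tcp_pos: [0.4025, 0.2936, 0.302]
orientation: [-0.531, -3.096, 0.0]
contact_force: [1.2, 1.3, -0.1]
grip_width: 0.0857
gripper_force: 0.0
```

send_rows(deltas=[{"dx":12,"dy":-38,"dz":0,"rx":0,"ry":0,"rz":0},{"dx":24,"dy":-76,"dz":0,"rx":0,"ry":0,"rz":0},{"dx":36,"dy":-114,"dz":0,"rx":0,"ry":0,"rz":0},{"dx":48,"dy":-152,"dz":0,"rx":0,"ry":0,"rz":0},{"dx":60,"dy":-190,"dz":0,"rx":0,"ry":0,"rz":0}])

```text
clock: 1.35
tcp_pos: [0.4624, 0.1037, 0.3022]
orientation: [-0.531, -3.096, -0.0]
contact_force: [1.4, -0.0, 0.7]
grip_width: 0.0854
gripper_force: 0.0
```

send_rows(deltas=[{"dx":25,"dy":-35,"dz":0,"rx":0,"ry":0,"rz":0},{"dx":50,"dy":-70,"dz":0,"rx":0,"ry":0,"rz":0},{"dx":62,"dy":-110,"dz":0,"rx":0,"ry":0,"rz":0},{"dx":62,"dy":-145,"dz":0,"rx":0,"ry":0,"rz":0},{"dx":62,"dy":-145,"dz":0,"rx":0,"ry":0,"rz":0}])

```text
clock: 1.77
tcp_pos: [0.5241, -0.0484, 0.3023]
orientation: [0.549, 3.093, -0.006]
contact_force: [-0.5, -1.1, 0.1]
grip_width: 0.0852
gripper_force: 0.0
```

Run:
```python
from h import *
o=r.get_obs();print(o['clock'],o['tcp_pos'],o['orientation'],o['joints'].round(2))
f=grab('wrist','w1.png');np.save('w1.npy',f,allow_pickle=True);print(f['xyz'],f['vertical_fov'])
T=R.from_rotvec(o['orientation']).as_matrix();print('cam in tool',T.T@(f['xyz']-o['tcp_pos']));print(T.T@cam(f)[1])
```

```text
1.7667 [ 0.52411355 -0.04842457  0.30230619] [ 0.54904861  3.09256901 -0.00617624] [-0.44  0.18  0.48  1.86 -0.09  1.12  1.29]
[ 0.45564223 -0.02385257  0.43326952] 64.9040889327006
cam in tool [ 0.07257031 -0.00099155 -0.13105749]
[[-3.27292996e-06 -9.58576755e-01 -2.84834347e-01]
 [ 9.99999777e-01 -1.93235098e-04  6.38819534e-04]
 [-6.67397548e-04 -2.84834281e-01  9.58576542e-01]]
```

View pics/w1.png

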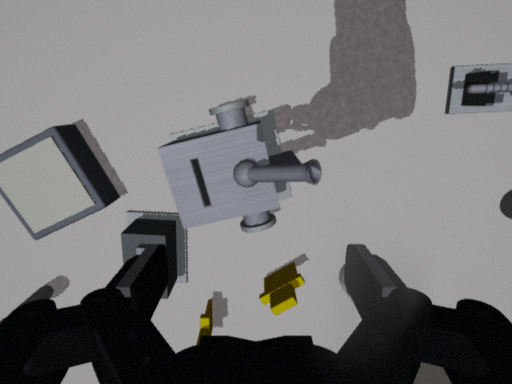

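The wrist view shows the slot at (201,183), the tube mouth at (314,172), the panel at (45,185), and the stand partly behind the left finger at (155,240). I measure the slot and mouth in this view.

```bash
cat >> h.py <<'E'
def comp(mask,minn):
    n,l,st,c=cv2.connectedComponentsWithStats(mask.astype(np.uint8),connectivity=4); return [(l==i) for i in range(1,n) if st[i,4]>=minn]
def slot(f,box):
    a,b,c,d=box; g=f['frame'].max(2).astype(np.uint8); m=np.zeros(g.shape,bool); m[b:d,a:c]=g[b:d,a:c]<.6*np.median(g[b:d,a:c])
    out=[]
    for k in comp(m,30):
        uv=np.argwhere(k)[:,::-1]; q=np.array([onplane(f,u,v,.065) for u,v in uv]); out.append((k.sum(),uv.mean(0).round(),rect(q),q.mean(0).round(4)))
    return out
E
python3 - <<'E'
from h import *
f=np.load('w1.npy',allow_pickle=True).item(); P=cloud(f)
print(slot(f,(180,150,230,212)))
m=(np.hypot(P[...,0]-.51,P[...,1]+.1)<.11)&(abs(P[...,2]-.065)<.003)
m=cv2.morphologyEx(m.astype(np.uint8),cv2.MORPH_OPEN,np.ones((7,7))); c=max(comp(m,100),key=np.sum); print('top',rect(P[c]),P[c][:,2].mean())
pm=np.zeros(m.shape,bool);pm[120:245,0:120]=1;pm&=abs(P[...,2]-.05)<.004;print('panel',rect(P[pm]))
t=np.zeros(m.shape,bool);t[150:195,245:330]=1;t&=(P[...,2]>.08)&(P[...,2]<.2);q=P[t];print('tube',t.sum(),q.min(0).round(4),q.max(0).round(4))
g=f['frame'][150:196,290:335].max(2); cv2.imwrite('pics/mouth.png',cv2.resize(np.clip(f['frame'][140:205,230:340]*1.8,0,255).astype(np.uint8),(770,455),interpolation=cv2.INTER_CUBIC))
z=np.round(P[158:190:2,296:326:2,2]*1000).astype(float); print(np.nan_to_num(z).astype(int))
E
```

```text
[(np.int64(333), array([200., 182.]), (array([ 521.8, -123.5]), array([ 9. , 61.9]), 83.1), array([ 0.5212, -0.1233,  0.065 ]))]
top (array([524.8, -99.6]), array([130.1, 110.4]), 83.0) 0.06422438210664622
panel (array([ 457.1, -327.2]), array([118.5, 119.7]), 4.9)
tube 1451 [ 0.5155 -0.0695  0.08  ] [0.5501 0.0155 0.1455]
[[ 68  -1   0  -3  -1   0  -1  -1  -1  -1   0  -2   0  -1  -2]
 [ 80  84   0  -1  -1   0  -1 138 135 132 130   0   1  -2   0]
 [ 92  95   0  -2 127 136 140 139 130 130 130 127  -1   0  -1]
 [125 127 129   0 136 137 141 128 128 128 128 128   0  -2  -2]
 [130 130 131 136 139 142 142 124 127 125 127 127   0  -1  -2]
 [130 132 135 137 139 143 142 125 125 124 126 126 126  -1  -1]
 [130 132 134 139 141 144 142 123 126 125 127 126 127   0   0]
 [132 135 136 139 142 144 123 124 125 126 126 129 126   0  -1]
 [133 133 136 140 143 145 145 125 126 127 127 128 126  -2  -1]
 [133 134 136 138 143 144 145 127 128 129 129 129  -3  -1   0]
 [131 131 134 136 140 144 145 129 131 131 130 131   0  -2   0]
 [128 130 132 135 137 141 143 143 134 133 133 132   0  -1  -1]
 [ -2  -1   1  -1  -1  -2 139 143 142 137 135  -1  -1  -1  -1]
 [ -1  -2  -1   0  -1  -1  -1   1 139 138  -2  -2   0   0  -1]
 [  0  -1   0   0   0   0  -1   0   0  -1   0   0   1  -1  -2]
 [ -1  -1   0  -1   0   0  -1  -2   0  -1  -2  -1   0  -2   0]]
```

View pics/mouth.png

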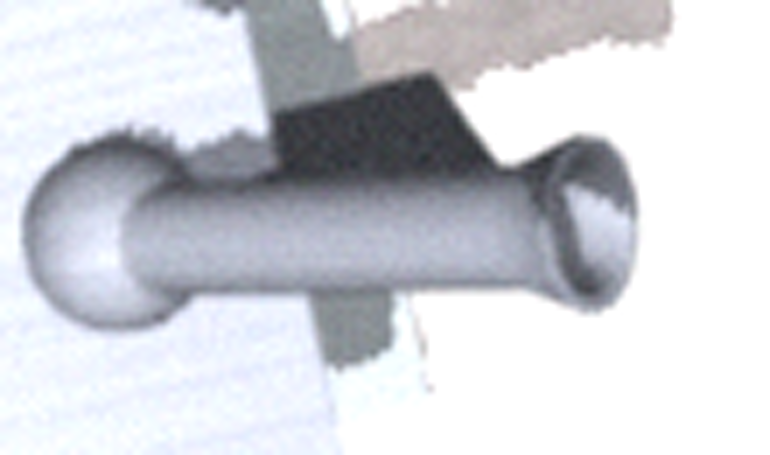

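send_rows(deltas=[{"dx":16,"dy":-36,"dz":0,"rx":0,"ry":0,"rz":0},{"dx":32,"dy":-72,"dz":-10,"rx":0,"ry":0,"rz":-1},{"dx":48,"dy":-108,"dz":-20,"rx":0,"ry":0,"rz":-2},{"dx":62,"dy":-144,"dz":-30,"rx":0,"ry":0,"rz":-2.9},{"dx":75,"dy":-178,"dz":-50,"rx":0,"ry":0,"rz":-2.9}], jaw=50)

```text
clock: 2.23
tcp_pos: [0.6014, -0.2179, 0.253]
orientation: [0.607, 3.079, 0.001]
contact_force: [1.2, 0.2, 0.1]
grip_width: 0.0499
gripper_force: 0.0
```

send_rows(deltas=[{"dx":9.5,"dy":-20,"dz":-25,"rx":0,"ry":0,"rz":0},{"dx":9.5,"dy":-20,"dz":-60,"rx":0,"ry":0,"rz":0},{"dx":9.5,"dy":-20,"dz":-70,"rx":0,"ry":0,"rz":0},{"dx":9.5,"dy":-20,"dz":-70,"rx":0,"ry":0,"rz":0}])

```text
clock: 2.57
tcp_pos: [0.6071, -0.2346, 0.1785]
orientation: [-0.606, -3.075, -0.003]
contact_force: [0.3, 0.9, 0.3]
grip_width: 0.0504
gripper_force: 0.0
```

Run:
```python
from h import *
w=np.load('w1.npy',allow_pickle=True).item(); print('mouth',onplane(w,313.6,171.4,.136))
o=r.get_obs();print(o['clock'],o['tcp_pos'],o['orientation'])
f=grab('wrist','w2.png');np.save('w2.npy',f,allow_pickle=True);P=cloud(f)
c=np.hypot(P[...,0]-.6085,P[...,1]+.2464)<.07
m=c&(abs(P[...,2]-.105)<.004);print('tab',m.sum(),rect(P[m]),P[m].mean(0))
m=c&(abs(P[...,2]-.06)<.003);print('stand',m.sum(),rect(P[m]))
m=c&(abs(P[...,2]-.07)<.003);print('shoulder',m.sum(),rect(P[m]))
```

```text
mouth [0.53743872 0.00714189 0.136     ]
2.5667 [ 0.60706158 -0.23459119  0.17848638] [-6.05738779e-01 -3.07482832e+00 -2.56445361e-03]
tab 894 (array([ 607.3, -246.8]), array([14. , 35.5]), 66.4) [ 0.60646233 -0.24650066  0.10405319]
stand 6126 (array([ 607.9, -247.2]), array([ 60.1, 100.6]), 67.0)
shoulder 416 (array([ 607.8, -247.1]), array([13.8, 70.1]), 66.8)
```

View pics/w2.png

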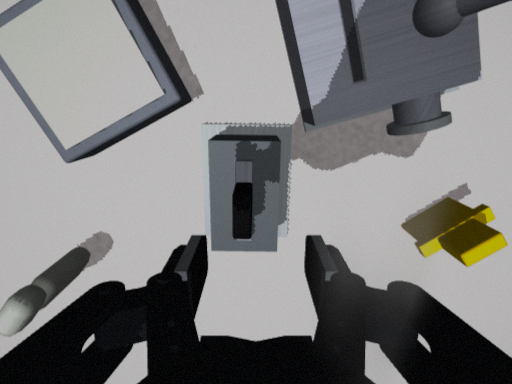

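The view shows the black tab centred at (243,205) between the open fingers, and the yellow plate well away at (465,235). The depth gives the tab at (607.6, -247), which agrees with the other views. I go down.

send_rows(deltas=[{"dx":0.7,"dy":-8,"dz":-10,"rx":0,"ry":0,"rz":-0.8},{"dx":0.7,"dy":-12.4,"dz":-30,"rx":0,"ry":0,"rz":-0.8},{"dx":0.7,"dy":-12.4,"dz":-50,"rx":0,"ry":0,"rz":-0.8},{"dx":0.7,"dy":-12.4,"dz":-62,"rx":0,"ry":0,"rz":-0.8},{"dx":0.7,"dy":-12.4,"dz":-62,"rx":0,"ry":0,"rz":-0.8}])

```text
clock: 3.03
tcp_pos: [0.609, -0.2485, 0.1188]
orientation: [-0.629, -3.075, -0.001]
contact_force: [0.6, 0.6, 0.2]
grip_width: 0.0498
gripper_force: 0.0
```

send_rows(deltas=[{"dx":-1.2,"dy":1.3,"dz":-12,"rx":0,"ry":0,"rz":0},{"dx":-1.2,"dy":1.3,"dz":-25,"rx":0,"ry":0,"rz":0},{"dx":-1.2,"dy":1.3,"dz":-32.5,"rx":0,"ry":0,"rz":0},{"dx":-1.2,"dy":1.3,"dz":-32.5,"rx":0,"ry":0,"rz":0}])

```text
clock: 3.37
tcp_pos: [0.6076, -0.2476, 0.0859]
orientation: [-0.63, -3.075, -0.001]
contact_force: [-0.2, 0.8, 0.8]
grip_width: 0.0497
gripper_force: 0.0
```

send_rows(deltas=[{"dx":0,"dy":0,"dz":0,"rx":0,"ry":0,"rz":0},{"dx":0,"dy":0,"dz":0,"rx":0,"ry":0,"rz":0},{"dx":0,"dy":0,"dz":0,"rx":0,"ry":0,"rz":0},{"dx":0,"dy":0,"dz":0,"rx":0,"ry":0,"rz":0},{"dx":0,"dy":0,"dz":0,"rx":0,"ry":0,"rz":0}], jaw=5, newtons=50)

```text
clock: 3.78
tcp_pos: [0.6091, -0.2483, 0.0883]
orientation: [0.63, 3.076, 0.0]
contact_force: [0.3, 0.1, 0.9]
grip_width: 0.0131
gripper_force: 51.2
```

send_rows(deltas=[{"dx":0,"dy":0,"dz":15,"rx":0,"ry":0,"rz":0},{"dx":0,"dy":0,"dz":35,"rx":0,"ry":0,"rz":0},{"dx":0,"dy":0,"dz":60,"rx":0,"ry":0,"rz":0},{"dx":0,"dy":0,"dz":85,"rx":0,"ry":0,"rz":0},{"dx":0,"dy":0,"dz":100,"rx":0,"ry":0,"rz":0}])

```text
clock: 4.2
tcp_pos: [0.609, -0.2491, 0.1904]
orientation: [0.631, 3.075, -0.001]
contact_force: [0.3, 0.5, -1.8]
grip_width: 0.013
gripper_force: 50.7
```

send_rows(deltas=[{"dx":-17,"dy":24,"dz":0,"rx":0,"ry":0,"rz":4},{"dx":-34,"dy":48,"dz":0,"rx":0,"ry":0,"rz":8},{"dx":-52,"dy":74,"dz":0,"rx":0,"ry":0,"rz":12},{"dx":-70,"dy":100,"dz":0,"rx":0,"ry":0,"rz":16.1},{"dx":-86,"dy":123,"dz":0,"rx":0,"ry":0,"rz":16.1}])

```text
clock: 4.62
tcp_pos: [0.5209, -0.124, 0.1876]
orientation: [-0.188, -3.135, -0.001]
contact_force: [0.9, 0.6, -1.9]
grip_width: 0.0132
gripper_force: 50.7
```

send_rows(deltas=[{"dx":0,"dy":0,"dz":0,"rx":0,"ry":0,"rz":0},{"dx":0,"dy":0,"dz":0,"rx":0,"ry":0,"rz":0},{"dx":0,"dy":0,"dz":0,"rx":0,"ry":0,"rz":0}])

```text
clock: 4.87
tcp_pos: [0.5229, -0.126, 0.1881]
orientation: [0.194, 3.135, -0.001]
contact_force: [1.0, -0.1, -2.0]
grip_width: 0.0129
gripper_force: 50.7
```

```bash
cat >> h.py <<'E'
def yaw(o): 
    T=R.from_rotvec(o['orientation']).as_matrix(); return np.degrees(np.arctan2(T[1,1],T[0,1])),T
E
python3 - <<'E'
from h import *
for i in range(3):
    f=grab('wrist','w3.png'); o=r.get_obs();print(o['clock'],o['tcp_pos'],yaw(o)[0],yaw(o)[1][:,2].round(4),o['contact_force'].round(1))
np.save('w3.npy',f,allow_pickle=True);P=cloud(f)
d=np.hypot(P[...,0]-o['tcp_pos'][0],P[...,1]-o['tcp_pos'][1])<.06
z0=o['tcp_pos'][2]
for lo,hi,n in((.0,.03,'tab'),(-.025,-.01,'shoulder')):
    m=d&(P[...,2]>z0+lo)&(P[...,2]<z0+hi);m[:,:200]=0;m[:,310:]=0;print(n,m.sum(),rect(P[m]),np.nanmax(P[m][:,2]))
print('slot',slot(f,(225,60,290,190)))
E
```

```text
4.9167 [ 0.52304027 -0.1264542   0.18805325] 82.85821472988897 [ 9.e-04 -8.e-04 -1.e+00] [-0.3 -0.9 -2. ]
4.9667 [ 0.52305095 -0.12663665  0.18794605] 82.83528239262974 [ 7.e-04 -9.e-04 -1.e+00] [ 0.9  0.8 -1.6]
5.0167 [ 0.52298812 -0.12661954  0.18784159] 82.82952379054571 [ 4.e-04 -8.e-04 -1.e+00] [ 0.8  0.  -1.2]
tab 4774 (array([ 518.1, -129.8]), array([36.1, 37.1]), 50.6) 0.2177912321355368
shoulder 1076 (array([ 495.7, -124.1]), array([14., 19.]), 83.1) 0.1778312487907805
slot [(np.int64(292), array([255., 122.]), (array([ 465.3, -119.2]), array([52.6,  4. ]), 82.8), array([ 0.4652, -0.1207,  0.065 ])), (np.int64(1349), array([272., 167.]), (array([ 502.4, -115.9]), array([38.9, 43.4]), 84.6), array([ 0.5046, -0.1109,  0.065 ]))]
```

View pics/w3.png

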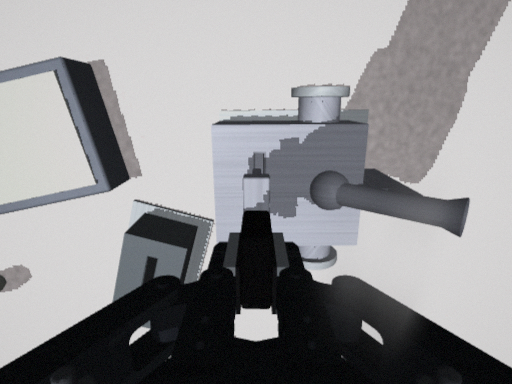

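The view shows the slot's near end at (260,160), just above the held plate's shoulder at (256,188). I measure the plate's offset from the slot in this same view.

Run:
```python
from h import *
f=np.load('w3.npy',allow_pickle=True).item(); P=cloud(f); g=f['frame'].max(2)
print(g[146:180:4,245:275:1])
n=np.array([np.cos(np.radians(83.1)),np.sin(np.radians(83.1))]); t=np.array([n[1],-n[0]])
z0=.188
m=(P[...,2]>.155)&(P[...,2]<.18);m[:,:235]=0;m[:,280:]=0;m[:170]=0;m[215:]=0
q=P[m]; print('sh',m.sum(),rect(q),'across',np.percentile(q[:,:2]@n,[1,50,99]),'along',np.percentile(q[:,:2]@t,[1,99]),'z',np.percentile(q[:,2],[5,50,95]))
print('tcp',np.array([.523,-.1266])@n,np.array([.523,-.1266])@t)
for s in ((.5218,-.1235),(.522,-.1241),(.5228,-.1247)): print('slot',np.array(s)@n,np.array(s)@t)
```

```text
[[205 206 204 205 202 205 203 204 203 206 204 204 203 205 203 205 202 206
  202 202 202 202 204 203 200 201 200 202 200 202]
 [204 204 204 203 202 202 201 202 199 200 203 204 202 204 201 202 199 198
  203 202 199 202 199 200 202 198 171 160 127 114]
 [203 202 200 203 203 203 203 201 145  89 107 118 118 117 117 116 119 117
   70 135 156 191 200 198 142 119 120 117 117 115]
 [204 202 203 149 121 120 119 118 102  88 110 119 110 117 118 117 114 115
   69  79  88 110 117 117 119 117 117 119 121 116]
 [191 197 195 140 116 117 113 113  99  89 111 121 120 119 121 117 117 118
   69  73  88 109 113 114 116 117 119 116 115 114]
 [196 197 197 198 141 113 115 116  96  84 111 117 118 116 122 121 119 121
   64  78  82 108 115 113 113 114 114 113 114 113]
 [203 200 143 120 116 119 116  86  63  58  59  59  56  58  59  57 109 121
   71  77  95 113 119 123 121 114 120 121 117 115]
 [ 94  90  74  64  70  67  71  58  56  56  57  56  52  51  54  51  57  68
   57  59  62  66  66  74 111 117 113 115 117 116]
 [155 159 156 152 154 152 153 153 155 158 153 154 151 149 148 144 146 145
  153 154 159 155 155 140 100 109 116 115 119 119]]
sh 1120 (array([ 495.7, -124. ]), array([13.8, 19. ]), 83.1) across [-0.07033032 -0.06350863 -0.05671039] along [0.49763149 0.51569756] z [0.16439856 0.16896686 0.17506857]
tcp -0.0628515127777473 0.5344214136255664
slot -0.0599181292243676 0.5328576806148636
slot -0.06048975626175834 0.5331283141865503
slot -0.06098930119584829 0.5339946021633947
```

Run:
```python
from h import *
f=np.load('w3.npy',allow_pickle=True).item()
n=np.array([np.cos(np.radians(83.1)),np.sin(np.radians(83.1))])
for u in (252.8,259.3,265.8): print(u,onplane(f,u,160,.065), onplane(f,u,160,.065)[:2]@n)
P=cloud(f); print((P[150:180:3,248:272,2]*1000).round().astype(int))
```

```text
252.8 [ 0.49651562 -0.12671256  0.065     ] -0.06614501109481177
259.3 [ 0.49720452 -0.12122992  0.065     ] -0.060619318509414453
265.8 [ 0.49789342 -0.11574728  0.065     ] -0.05509361972175904
[[                  64                   65                   66
                    64                   65                   64
                    64                   66                   65
                    65                   64                   64
                    64                   65                   65
                    64                   64                   65
                    64                   64                   65
                    64                   65                   64]
 [                  65                   63                   65
                    63                   65                   63
                    63                   14                   14
                    15                   14                   14
                    13                   15                   15
                    41                   63               
[... 3666 characters left out ...]
       162                  162                  162
                    65                   64                   65]
 [                 168                  169                  168
                   169                  168                  169
                   169                  168                  169
                   169 -9223372036854775808                  169
                   168                  169                  169
                   167                  168                  168
                   168                  169                  168
                   168                   65                   64]]<stdin>:5: RuntimeWarning: invalid value encountered in cast
```

The plate is 2.5 mm short across the slot and already aligned along it. I shift it, then lower to just inside the slot and check the force.

send_rows(deltas=[{"dx":0.3,"dy":2.5,"dz":-10,"rx":0,"ry":0,"rz":0.2},{"dx":0.3,"dy":2.5,"dz":-25,"rx":0,"ry":0,"rz":0.2},{"dx":0.3,"dy":2.5,"dz":-40,"rx":0,"ry":0,"rz":0.2},{"dx":0.3,"dy":2.5,"dz":-44,"rx":0,"ry":0,"rz":0.2},{"dx":0.3,"dy":2.5,"dz":-44,"rx":0,"ry":0,"rz":0.2}])

```text
clock: 5.43
tcp_pos: [0.5218, -0.123, 0.1421]
orientation: [-0.189, -3.133, 0.001]
contact_force: [-0.4, 0.9, -1.5]
grip_width: 0.0129
gripper_force: 50.6
```

send_rows(deltas=[{"dx":0,"dy":0,"dz":0,"rx":0,"ry":0,"rz":0},{"dx":0,"dy":0,"dz":-4,"rx":0,"ry":0,"rz":0},{"dx":0,"dy":0,"dz":-8,"rx":0,"ry":0,"rz":0},{"dx":0,"dy":0,"dz":-12,"rx":0,"ry":0,"rz":0},{"dx":0,"dy":0,"dz":-12,"rx":0,"ry":0,"rz":0}])

```text
clock: 5.85
tcp_pos: [0.5225, -0.1229, 0.1312]
orientation: [-0.188, -3.135, 0.0]
contact_force: [-0.7, -0.9, -2.0]
grip_width: 0.013
gripper_force: 50.7
```

send_rows(deltas=[{"dx":0,"dy":0,"dz":-8,"rx":0,"ry":0,"rz":0},{"dx":0,"dy":0,"dz":-16,"rx":0,"ry":0,"rz":0},{"dx":0,"dy":0,"dz":-24,"rx":0,"ry":0,"rz":0},{"dx":0,"dy":0,"dz":-32,"rx":0,"ry":0,"rz":0},{"dx":0,"dy":0,"dz":-34,"rx":0,"ry":0,"rz":0}])

```text
clock: 6.27
tcp_pos: [0.5218, -0.1228, 0.096]
orientation: [-0.188, -3.134, 0.0]
contact_force: [-0.6, -1.5, -0.6]
grip_width: 0.0131
gripper_force: 50.7
```

send_rows(deltas=[{"dx":0,"dy":0,"dz":-1,"rx":0,"ry":0,"rz":0},{"dx":0,"dy":0,"dz":-2,"rx":0,"ry":0,"rz":0},{"dx":0,"dy":0,"dz":-3,"rx":0,"ry":0,"rz":0}])

```text
clock: 6.52
tcp_pos: [0.5229, -0.1229, 0.0948]
orientation: [0.188, 3.136, -0.0]
contact_force: [-0.3, -0.5, -1.1]
grip_width: 0.0131
gripper_force: 50.7
```

send_rows(deltas=[{"dx":0,"dy":0,"dz":-0.5,"rx":0,"ry":0,"rz":0},{"dx":0,"dy":0,"dz":-1,"rx":0,"ry":0,"rz":0},{"dx":0,"dy":0,"dz":-1.5,"rx":0,"ry":0,"rz":0},{"dx":0,"dy":0,"dz":-2,"rx":0,"ry":0,"rz":0}])

```text
clock: 6.85
tcp_pos: [0.5231, -0.123, 0.0932]
orientation: [0.188, 3.135, 0.0]
contact_force: [-3.1, -0.5, 8.7]
grip_width: 0.0129
gripper_force: 52.2
```

send_rows(deltas=[{"dx":0,"dy":0,"dz":1,"rx":0,"ry":0,"rz":0},{"dx":0,"dy":0,"dz":1,"rx":0,"ry":0,"rz":0},{"dx":0,"dy":0,"dz":1,"rx":0,"ry":0,"rz":0},{"dx":0,"dy":0,"dz":1,"rx":0,"ry":0,"rz":0}], jaw=36)

```text
clock: 7.18
tcp_pos: [0.523, -0.1226, 0.0938]
orientation: [0.188, 3.136, 0.0]
contact_force: [-0.0, -0.5, 0.6]
grip_width: 0.0361
gripper_force: 0.0
```

send_rows(deltas=[{"dx":0,"dy":0,"dz":10,"rx":0,"ry":0,"rz":0},{"dx":0,"dy":0,"dz":35,"rx":0,"ry":0,"rz":0},{"dx":0,"dy":0,"dz":70,"rx":0,"ry":0,"rz":0},{"dx":0,"dy":0,"dz":105,"rx":0,"ry":0,"rz":0},{"dx":0,"dy":0,"dz":140,"rx":0,"ry":0,"rz":0}])

```text
clock: 7.6
tcp_pos: [0.5223, -0.1231, 0.2359]
orientation: [-0.189, -3.136, 0.0]
contact_force: [1.1, 0.5, -0.3]
grip_width: 0.036
gripper_force: 0.0
```

send_rows(deltas=[{"dx":0,"dy":25,"dz":20,"rx":0,"ry":0,"rz":0},{"dx":0,"dy":50,"dz":40,"rx":0,"ry":0,"rz":0},{"dx":0,"dy":75,"dz":60,"rx":0,"ry":0,"rz":0},{"dx":0,"dy":105,"dz":60,"rx":0,"ry":0,"rz":0},{"dx":0,"dy":125,"dz":60,"rx":0,"ry":0,"rz":0}])

```text
clock: 8.02
tcp_pos: [0.5234, 0.0049, 0.2961]
orientation: [0.185, 3.133, 0.003]
contact_force: [-0.1, 1.0, -0.8]
grip_width: 0.036
gripper_force: 0.0
```

Run:
```python
from h import *
f=grab('wrist','w4.png'); o=r.get_obs();print(o['clock'],o['tcp_pos'],o['joints'].round(2))
np.save('w4.npy',f,allow_pickle=True);P=cloud(f)
d=np.hypot(P[...,0]-.522,P[...,1]+.124)<.05
for lo,hi in((.103,.118),(.069,.082),(.061,.068)):
    m=d&(P[...,2]>lo)&(P[...,2]<hi); print(lo,m.sum(),rect(P[m]),np.median(P[m][:,2])) if m.any() else print(lo,0)
```

```text
8.0667 [0.52300436 0.00902088 0.29509264] [-0.49  0.18  0.41  1.88 -0.08  1.1   1.41]
0.103 450 (array([ 520.5, -123.2]), array([14.6, 35.4]), 82.2) 0.10889420680399312
0.069 470 (array([ 523.2, -102.8]), array([55.4, 70.1]), 83.4) 0.07415802876921557
0.061 3522 (array([ 522.3, -120.4]), array([88.5, 99.1]), 83.2) 0.06419558765209277
```

View pics/w4.png

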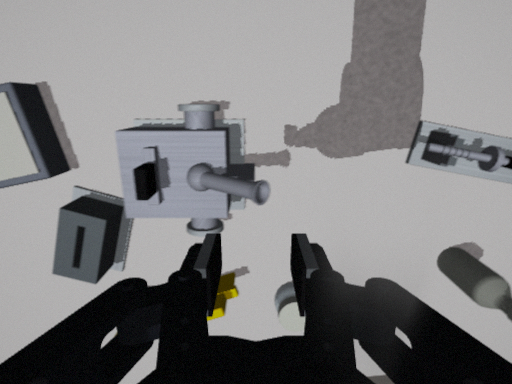

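The view shows the plate seated: tab (147,178), top at 109 mm, shoulders at 74 mm. The tube mouth is at (262,192), and the cradle with the rod at (465,150). Next I go to the rod, turning +80°, and fit the tube axis.

send_rows(deltas=[{"dx":4,"dy":30,"dz":0,"rx":0,"ry":0,"rz":7},{"dx":8,"dy":60,"dz":0,"rx":0,"ry":0,"rz":14},{"dx":12,"dy":90,"dz":0,"rx":0,"ry":0,"rz":21},{"dx":16,"dy":120,"dz":0,"rx":0,"ry":0,"rz":28},{"dx":20,"dy":150,"dz":0,"rx":0,"ry":0,"rz":35}], jaw=50)

```text
clock: 8.48
tcp_pos: [0.5427, 0.1531, 0.2945]
orientation: [-0.772, 3.045, -0.0]
contact_force: [0.7, -0.1, -0.4]
grip_width: 0.0504
gripper_force: 0.0
```

send_rows(deltas=[{"dx":4,"dy":30,"dz":0,"rx":0,"ry":0,"rz":7},{"dx":8,"dy":60,"dz":0,"rx":0,"ry":0,"rz":14},{"dx":12,"dy":90,"dz":0,"rx":0,"ry":0,"rz":21},{"dx":16,"dy":120,"dz":-10,"rx":0,"ry":0,"rz":28},{"dx":20,"dy":150,"dz":-20,"rx":0,"ry":0,"rz":35}])

```text
clock: 8.9
tcp_pos: [0.5633, 0.3033, 0.2748]
orientation: [-1.651, 2.671, -0.001]
contact_force: [-0.3, 0.1, 0.8]
grip_width: 0.0497
gripper_force: 0.0
```

send_rows(deltas=[{"dx":0,"dy":10,"dz":-20,"rx":0,"ry":0,"rz":6},{"dx":0,"dy":10,"dz":-40,"rx":0,"ry":0,"rz":10},{"dx":0,"dy":10,"dz":-60,"rx":0,"ry":0,"rz":10},{"dx":0,"dy":10,"dz":-60,"rx":0,"ry":0,"rz":10}])

```text
clock: 9.23
tcp_pos: [0.5607, 0.3107, 0.2099]
orientation: [1.867, -2.517, 0.0]
contact_force: [-0.9, -0.4, -0.6]
grip_width: 0.0498
gripper_force: 0.0
```

Run:
```python
from h import *
from scipy.optimize import least_squares
f=grab('wrist','w5.png'); o=r.get_obs();print(o['clock'],o['tcp_pos'],yaw(o)[0],o['joints'].round(2))
np.save('w5.npy',f,allow_pickle=True);P=cloud(f)
fr=f['frame'];c=np.hypot(P[...,0]-.568,P[...,1]-.342)<.09
m=c&(fr.max(2)<45)&(P[...,2]>.068)&(P[...,2]<.08)
for k in comp(m,60): print('handle',k.sum(),rect(P[k]),P[k][:,2].mean())
c=np.hypot(P[...,0]-.54,P[...,1]-.26)<.12
m=c&(P[...,2]>.060)&(P[...,2]<.0665)
for k in comp(m,60): print('rod',k.sum(),rect(P[k]),P[k][:,2].mean())
m=c&(P[...,2]>.068)&(P[...,2]<.08)&(fr.max(2)>60)
for k in comp(m,20): print('collar?',k.sum(),rect(P[k]),P[k][:,2].max())
# tube cylinder
for n in('w1','w4','top0','scene0'):
    g=np.load(n+'.npy',allow_pickle=True).item();Q=cloud(g)
    hx=np.array([np.cos(np.radians(83.1)),np.sin(np.radians(83.1))]); s=(Q[...,:2]-[.522,-.124])@hx; l=(Q[...,:2]-[.522,-.124])@[hx[1],-hx[0]]
    m=(s>.085)&(s<.118)&(abs(l)<.02)&(Q[...,2]>.085)&(Q[...,2]<.14)
    X=np.c_[s[m]-.1,l[m],Q[m][:,2]-.11]
    def res(p):
        d=np.array([np.cos(p[3])*np.cos(p[2]),np.sin(p[2]),np.sin(p[3])*np.cos(p[2])]);v=X-[0,p[0],p[1]]
        return np.linalg.norm(np.cross(v,d),axis=1)-p[4]
    w=least_squares(res,[0,0,0,.698,.01],loss='soft_l1',f_scale=.001); p=w.x
    print(n,len(X),'lat',p[0]*1e3,'h',110+p[1]*1e3,'yaw',np.degrees(p[2]),'pitch',np.degrees(p[3]),'r',p[4]*1e3,'rms',np.std(w.fun)*1e3)
```

```text
9.2833 [0.56168194 0.31096669 0.21213784] 163.08904588925859 [-0.64  0.45  0.06  1.67 -0.03  1.03  2.27]
handle 978 (array([566.9, 341.5]), array([69.1, 13.7]), 72.9) 0.07222198847201934
rod 1040 (array([542.7, 251.3]), array([86. , 22.4]), 71.9) 0.06332398150427522
rod 145 (array([554.7, 303.3]), array([13.3, 12.4]), 71.2) 0.06344831547625342
collar? 251 (array([550.7, 290.7]), array([ 8.1, 25.7]), 73.4) 0.07718475342696757
collar? 21 (array([566.7, 317.8]), array([19.2,  0. ]), 72.9) 0.07243859062630503
w1 579 lat -0.14582940708215922 h 107.05382950859622 yaw -0.22520802984043392 pitch 40.332902884326195 r 10.043313616208334 rms 1.9450827407083704
w4 555 lat 1.5300950969533347 h 100.461815338364 yaw -0.5395938622614593 pitch 40.62410947584395 r 14.686012321758678 rms 1.2529137194728308
top0 83 lat -0.7573176476487345 h 107.63935434982236 yaw 0.4994036289738576 pitch 38.4705140504178 r 9.475060319812817 rms 1.1483452742470899
scene0 100 lat -2.0780851983061805 h 104.07564081701618 yaw 2.485904106017972 pitch 40.20027094905918 r 13.875718249166265 rms 3.123638488083006
```

View pics/w5.png

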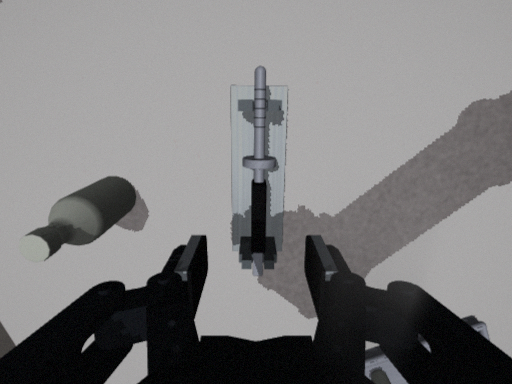

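The view shows the rod lying tip up: tip (260,70), collar (259,162), black handle (259,215), with the bottle clear at (90,215). The grip is at (566.9, 341.5), and collar and angle agree. I descend.

send_rows(deltas=[{"dx":3,"dy":18,"dz":-10,"rx":0,"ry":0,"rz":0},{"dx":5.4,"dy":30.6,"dz":-30,"rx":0,"ry":0,"rz":0},{"dx":5.4,"dy":30.6,"dz":-60,"rx":0,"ry":0,"rz":0},{"dx":5.4,"dy":30.6,"dz":-90,"rx":0,"ry":0,"rz":0},{"dx":5.4,"dy":30.6,"dz":-100,"rx":0,"ry":0,"rz":0}])

```text
clock: 9.7
tcp_pos: [0.567, 0.3418, 0.1115]
orientation: [1.869, -2.52, 0.0]
contact_force: [-0.5, -0.3, -1.2]
grip_width: 0.0499
gripper_force: 0.0
```

send_rows(deltas=[{"dx":0,"dy":0,"dz":0,"rx":0,"ry":0,"rz":0},{"dx":0,"dy":0,"dz":0,"rx":0,"ry":0,"rz":0}])

```text
clock: 9.87
tcp_pos: [0.5691, 0.3428, 0.1154]
orientation: [-1.87, 2.523, -0.001]
contact_force: [1.0, -0.5, 0.6]
grip_width: 0.0497
gripper_force: 0.0
```

send_rows(deltas=[{"dx":-1.5,"dy":-1,"dz":-15,"rx":0,"ry":0,"rz":0},{"dx":-1.5,"dy":-1,"dz":-35,"rx":0,"ry":0,"rz":0},{"dx":-1.5,"dy":-1,"dz":-52,"rx":0,"ry":0,"rz":0},{"dx":-1.5,"dy":-1,"dz":-60,"rx":0,"ry":0,"rz":0},{"dx":-1.5,"dy":-1,"dz":-60,"rx":0,"ry":0,"rz":0}])

```text
clock: 10.28
tcp_pos: [0.5669, 0.3416, 0.0541]
orientation: [1.871, -2.524, 0.0]
contact_force: [0.1, -0.6, 0.0]
grip_width: 0.0502
gripper_force: 0.0
```

send_rows(deltas=[{"dx":0,"dy":0,"dz":0,"rx":0,"ry":0,"rz":0},{"dx":0,"dy":0,"dz":0,"rx":0,"ry":0,"rz":0},{"dx":0,"dy":0,"dz":0,"rx":0,"ry":0,"rz":0},{"dx":0,"dy":0,"dz":0,"rx":0,"ry":0,"rz":0},{"dx":0,"dy":0,"dz":0,"rx":0,"ry":0,"rz":0}], jaw=5, newtons=90)

```text
clock: 10.7
tcp_pos: [0.5679, 0.3424, 0.0557]
orientation: [-1.87, 2.521, -0.0]
contact_force: [-0.7, -0.5, 5.9]
grip_width: 0.0126
gripper_force: 88.0
```

Run:
```python
from h import *
o=r.get_obs();print(o['clock'],o['tcp_pos'],yaw(o)[0],o['contact_force'],o['grip_width'])
```

```text
10.7 [0.56794635 0.34235271 0.05570083] 163.12545544143111 [-0.74558266 -0.45896444  5.86890289] 0.01259523054721915
```

send_rows(deltas=[{"dx":0,"dy":0,"dz":15,"rx":0,"ry":0,"rz":0},{"dx":0,"dy":0,"dz":40,"rx":0,"ry":0,"rz":0},{"dx":0,"dy":0,"dz":75,"rx":0,"ry":0,"rz":0},{"dx":0,"dy":0,"dz":110,"rx":0,"ry":0,"rz":5},{"dx":0,"dy":0,"dz":145,"rx":0,"ry":0,"rz":10}])

```text
clock: 11.12
tcp_pos: [0.5663, 0.3415, 0.2004]
orientation: [2.089, -2.346, 0.0]
contact_force: [0.3, 0.4, -1.3]
grip_width: 0.0123
gripper_force: 87.9
```

send_rows(deltas=[{"dx":0,"dy":-20,"dz":15,"rx":6.95,"ry":-0.84,"rz":0},{"dx":-2,"dy":-50,"dz":30,"rx":13.9,"ry":-1.68,"rz":0},{"dx":-4,"dy":-80,"dz":45,"rx":20.85,"ry":-2.52,"rz":0},{"dx":-6,"dy":-110,"dz":55,"rx":27.8,"ry":-3.36,"rz":0},{"dx":-8,"dy":-130,"dz":60,"rx":34.75,"ry":-4.2,"rz":0}])

```text
clock: 11.53
tcp_pos: [0.5616, 0.2361, 0.2445]
orientation: [-1.847, 2.095, 0.419]
contact_force: [0.3, 1.0, -3.2]
grip_width: 0.0127
gripper_force: 87.9
```

```bash
cat >> h.py <<'E'
HX=np.array([np.cos(np.radians(83.1)),np.sin(np.radians(83.1)),0]);c4,s4=np.cos(np.radians(40)),np.sin(np.radians(40))
TZ=HX*c4+[0,0,s4]; M=np.array([.5378,.0083,.136])
def goal(out,roll=0):
    zx=-TZ; tz=HX*s4-[0,0,c4]; ty=np.cross(tz,zx); return np.c_[zx,ty,tz]
def tcpgoal(out,off=(.001,0,-.0043)): # out: collar distance from mouth
    G=goal(0); return M+TZ*(out+.058)-G@np.array(off),G
def todo(out):
    o=r.get_obs();p,G=tcpgoal(out);T=R.from_rotvec(o['orientation']).as_matrix()
    print('t',o['clock'],'tcp',o['tcp_pos'].round(4),'d mm',((p-o['tcp_pos'])*1e3).round(1),'rot',np.degrees(R.from_matrix(G@T.T).as_rotvec()).round(2),'F',o['contact_force'].round(1),'j',o['joints'].round(2))
E
python3 -c "
from h import *
todo(.105)"
```

```text
t 11.5333 tcp [0.5616 0.2361 0.2445] d mm [  -8.4 -100.4   -6.4] rot [14.93 -2.45  0.08] F [ 0.3  1.  -3.2] j [ 0.01  0.34 -0.38  1.85 -0.37  0.82  2.91]
```

send_rows(deltas=[{"dx":-2,"dy":-20,"dz":0,"rx":3,"ry":-0.5,"rz":0},{"dx":-4,"dy":-45,"dz":0,"rx":6,"ry":-1,"rz":0},{"dx":-6,"dy":-70,"dz":0,"rx":9,"ry":-1.5,"rz":0},{"dx":-8,"dy":-85,"dz":0,"rx":12,"ry":-2,"rz":0},{"dx":-8,"dy":-85,"dz":0,"rx":14.9,"ry":-2.45,"rz":0}])

```text
clock: 11.95
tcp_pos: [0.5522, 0.1685, 0.2329]
orientation: [-1.75, 1.969, 0.586]
contact_force: [-0.5, 0.4, -5.1]
grip_width: 0.0129
gripper_force: 87.9
```

```bash
python3 -c "
from h import *
todo(.105)"
```

```text
t 11.95 tcp [0.5522 0.1685 0.2329] d mm [  1.  -32.8   5.2] rot [ 4.27 -1.85 -0.64] F [-0.5  0.4 -5.1] j [ 0.71  0.54 -1.04  1.9  -0.19  0.76  2.94]
```

send_rows(deltas=[{"dx":0,"dy":0,"dz":0,"rx":0,"ry":0,"rz":0},{"dx":0,"dy":0,"dz":0,"rx":0,"ry":0,"rz":0},{"dx":0,"dy":0,"dz":0,"rx":0,"ry":0,"rz":0}])

```text
clock: 12.2
tcp_pos: [0.5525, 0.169, 0.2322]
orientation: [-1.748, 1.972, 0.588]
contact_force: [-0.3, 0.3, -1.2]
grip_width: 0.0129
gripper_force: 88.0
```

```bash
python3 -c "
from h import *
todo(.105)"
```

```text
t 12.2 tcp [0.5525 0.169  0.2322] d mm [  0.7 -33.3   5.9] rot [ 4.31 -2.01 -0.55] F [-0.3  0.3 -1.2] j [ 0.7   0.54 -1.03  1.9  -0.2   0.76  2.94]
```

send_rows(deltas=[{"dx":0.2,"dy":-7,"dz":1,"rx":1,"ry":-0.5,"rz":-0.1},{"dx":0.4,"dy":-14,"dz":2,"rx":2,"ry":-1,"rz":-0.2},{"dx":0.7,"dy":-21,"dz":4,"rx":3,"ry":-1.5,"rz":-0.4},{"dx":0.7,"dy":-28,"dz":6,"rx":4.3,"ry":-2,"rz":-0.5},{"dx":0.7,"dy":-33,"dz":6,"rx":4.3,"ry":-2,"rz":-0.5}])

```text
clock: 12.62
tcp_pos: [0.5527, 0.1376, 0.2378]
orientation: [-1.698, 1.906, 0.617]
contact_force: [0.2, 0.4, -2.0]
grip_width: 0.0124
gripper_force: 88.0
```

```bash
python3 -c "
from h import *
todo(.105)"
```

```text
t 12.6167 tcp [0.5527 0.1376 0.2378] d mm [ 0.6 -1.8  0.3] rot [ 0.07  0.01 -0.28] F [ 0.2  0.4 -2. ] j [ 0.89  0.64 -1.2   1.91 -0.11  0.75  2.94]
```

Run:
```python
from h import *
f=grab('wrist','w6.png');np.save('w6.npy',f,allow_pickle=True)
s=grab('scene'); np.save('s6.npy',s,allow_pickle=True)
a=cv2.resize(np.clip(f['frame'].astype(float)*1.3,0,255).astype(np.uint8),(400,300)); b=cv2.resize(s['frame'][110:230,220:380],(400,300),interpolation=cv2.INTER_CUBIC)
cv2.imwrite('pics/c6.png',np.hstack([a,b]))
def proj(f,p):
    fl,Rm,c=cam(f);q=Rm.T@(np.array(p)-c);return (q[:2]/q[2]*fl+[f['cx'],f['cy']]).round(1)
o=r.get_obs();T=yaw(o)[1]
tip=o['tcp_pos']+T@np.array([.139,0,-.0043]); print('tip',tip,'wrist px tip',proj(f,tip),'mouth',proj(f,M),'scene',proj(s,tip),proj(s,M))
```

```text
tip [0.54038122 0.02866463 0.15215881] wrist px tip [254.3 -96.8] mouth [ 254.8 -200.8] scene [297.7 178. ] [291.1 176.8]
```

View pics/c6.png

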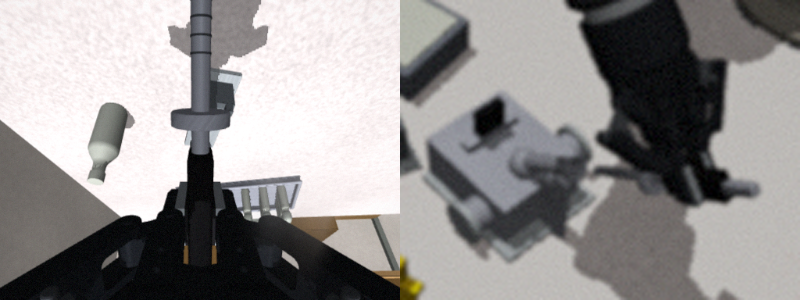

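Run:
```python
from h import *
L=np.array([HX[1],-HX[0],0]); C=np.cross(L,TZ); C*=np.sign(C[2]); print(C)
for n in('w1','w4','scene0','top0'):
    f=np.load(n+'.npy',allow_pickle=True).item();Q=cloud(f).reshape(-1,3)-M
    a,b,c=Q@TZ,Q@L,Q@C; k=(abs(b)<.02)&(abs(c)<.022)&(a>-.08)&(a<.012)
    a,b,c=a[k]*1e3,b[k]*1e3,c[k]*1e3
    print(n,'a max',np.percentile(a,[90,95,98,99.5]).round(1))
    for lo,hi in((-70,-40),(-40,-15),(-4,4)):
        s=(a>lo)&(a<hi); print('  ',lo,hi,s.sum(),'b',np.percentile(b[s],[1,50,99]).round(1),'c',np.percentile(c[s],[1,50,99]).round(1))
# rod in the wrist picture: direction in the tool frame
f=np.load('w6.npy',allow_pickle=True).item(); o=r.get_obs();T=yaw(o)[1]
q=(cloud(f)-o['tcp_pos'])@T; 
for lo,hi in((.065,.085),(.085,.105),(.1,.115)):
    m=(q[...,0]>lo)&(q[...,0]<hi)&(abs(q[...,1])<.012)&(abs(q[...,2])<.02); w=q[m]*1e3
    print(lo,m.sum(),'y',np.percentile(w[:,1],[1,50,99]).round(1),'z top',np.percentile(w[:,2],[1,5]).round(1))
```

```text
[-0.07722247 -0.63813212  0.76604444]
w1 a max [-2.  -1.2 -0.9 -0.5]
   -70 -40 351 b [-9.5 -2.7  8.5] c [-1.5  7.9 10. ]
   -40 -15 349 b [-9.5 -3.   8.9] c [-0.9  7.9 10.3]
   -4 4 205 b [-12.8   0.1  11.8] c [-12.   -0.8  13.2]
w4 a max [-1.9 -1.2 -0.9 -0.6]
   -70 -40 350 b [-9.4 -3.6  8.3] c [-21.7   7.6   9.9]
   -40 -15 324 b [-9.4 -3.4  8.3] c [-21.    7.8  10.2]
   -4 4 204 b [-12.6  -0.1  12.4] c [-11.2  -1.2  13.5]
scene0 a max [-2.3 -1.1  0.4  0.8]
   -70 -40 73 b [-2.   5.5 11. ] c [-20.9   0.7  10.9]
   -40 -15 68 b [-5.4  5.1 11.2] c [-21.4   3.2  11.5]
   -4 4 36 b [-10.6  -1.   14.5] c [-11.1   0.3  14.4]
top0 a max [-1.5 -0.6 -0.   0.7]
   -70 -40 56 b [-9.8 -1.   7.8] c [ 0.6  7.7 11.7]
   -40 -15 53 b [-10.1  -1.4   7.9] c [-1.1  7.2 10.1]
   -4 4 32 b [-11.9   0.9  10.4] c [-12.   -4.4  13.7]
0.065 1342 y [-4.2  0.7  5.5] z top [-10.3  -9.8]
0.085 1554 y [-4.   1.   5.7] z top [-10.6 -10. ]
0.1 756 y [-3.9  1.   5.8] z top [-10.6 -10. ]
```

The depth slices put the mouth, bore axis and rod within about 1 mm of the estimate. In the scene view the tip (299,179) lines up with the mouth (291,177). I start the insertion in small steps and watch the joints and force.

send_rows(deltas=[{"dx":0,"dy":-7,"dz":-4.5,"rx":0,"ry":0,"rz":-0.1},{"dx":-0.7,"dy":-13,"dz":-9,"rx":0,"ry":0,"rz":-0.2},{"dx":-1.4,"dy":-19,"dz":-14,"rx":0,"ry":0,"rz":-0.3},{"dx":-2.2,"dy":-24.6,"dz":-19,"rx":0,"ry":0,"rz":-0.3},{"dx":-2.2,"dy":-24.6,"dz":-19,"rx":0,"ry":0,"rz":-0.3}])

```text
clock: 13.13
tcp_pos: [0.5505, 0.1101, 0.2175]
orientation: [-1.687, 1.914, 0.615]
contact_force: [0.2, -1.2, -2.1]
grip_width: 0.0125
gripper_force: 88.0
```

```bash
python3 -c "
from h import *
todo(.075)"
```

```text
t 13.1333 tcp [0.5505 0.1101 0.2175] d mm [-0.1  2.9  1.4] rot [ 0.02 -0.11  0.28] F [ 0.2 -1.2 -2.1] j [ 0.95  0.69 -1.21  1.93 -0.06  0.74  2.94]
```

send_rows(deltas=[{"dx":-0.8,"dy":-3.3,"dz":-3.6,"rx":0,"ry":0,"rz":0.1},{"dx":-1.2,"dy":-7.2,"dz":-6.8,"rx":0,"ry":0,"rz":0.2},{"dx":-1.7,"dy":-11,"dz":-10,"rx":0,"ry":0,"rz":0.2},{"dx":-2.2,"dy":-14.8,"dz":-13.2,"rx":0,"ry":0,"rz":0.2},{"dx":-2.6,"dy":-18.6,"dz":-16.5,"rx":0,"ry":0,"rz":0.2}])

```text
clock: 13.55
tcp_pos: [0.5484, 0.0928, 0.2025]
orientation: [-1.692, 1.908, 0.615]
contact_force: [0.8, -1.2, -1.9]
grip_width: 0.0124
gripper_force: 88.0
```

```bash
python3 -c "
from h import *
todo(.047)"
```

```text
t 13.55 tcp [0.5484 0.0928 0.2025] d mm [-0.5 -1.2 -1.7] rot [-0.02  0.03 -0.  ] F [ 0.8 -1.2 -1.9] j [ 0.98  0.73 -1.22  1.94 -0.01  0.74  2.94]
```

Going smoothly: the tip is about 31 mm into the tube with no force.

send_rows(deltas=[{"dx":-0.6,"dy":-4.2,"dz":-3.6,"rx":0,"ry":0,"rz":0},{"dx":-1.1,"dy":-8,"dz":-7,"rx":0,"ry":0,"rz":0},{"dx":-1.6,"dy":-12,"dz":-10.4,"rx":0,"ry":0,"rz":0},{"dx":-2.1,"dy":-16,"dz":-13.8,"rx":0,"ry":0,"rz":0},{"dx":-2.6,"dy":-20,"dz":-17.2,"rx":0,"ry":0,"rz":0}])

```text
clock: 13.97
tcp_pos: [0.5457, 0.0729, 0.1853]
orientation: [-1.692, 1.908, 0.615]
contact_force: [0.4, -1.4, -2.6]
grip_width: 0.0124
gripper_force: 88.0
```

```bash
python3 -c "
from h import *
todo(.022)"
```

```text
t 13.9667 tcp [0.5457 0.0729 0.1853] d mm [-0.1 -0.2 -0.5] rot [-0.01  0.03 -0.01] F [ 0.4 -1.4 -2.6] j [ 1.01  0.77 -1.23  1.94  0.05  0.74  2.95]
```

send_rows(deltas=[{"dx":-0.5,"dy":-4,"dz":-3.4,"rx":0,"ry":0,"rz":0},{"dx":-1,"dy":-7.8,"dz":-6.6,"rx":0,"ry":0,"rz":0},{"dx":-1.4,"dy":-11.4,"dz":-9.6,"rx":0,"ry":0,"rz":0},{"dx":-1.7,"dy":-13.7,"dz":-11.6,"rx":0,"ry":0,"rz":0},{"dx":-1.9,"dy":-15.2,"dz":-12.9,"rx":0,"ry":0,"rz":0}])

```text
clock: 14.38
tcp_pos: [0.5439, 0.0577, 0.1724]
orientation: [-1.691, 1.909, 0.616]
contact_force: [0.5, 0.2, -0.9]
grip_width: 0.0127
gripper_force: 88.0
```

send_rows(deltas=[{"dx":-0.1,"dy":-0.8,"dz":-0.6,"rx":0,"ry":0,"rz":0},{"dx":-0.2,"dy":-1.5,"dz":-1.3,"rx":0,"ry":0,"rz":0},{"dx":-0.3,"dy":-2.3,"dz":-1.9,"rx":0,"ry":0,"rz":0}])

```text
clock: 14.63
tcp_pos: [0.5436, 0.056, 0.1709]
orientation: [-1.692, 1.908, 0.615]
contact_force: [-0.1, 1.0, -1.0]
grip_width: 0.0122
gripper_force: 88.0
```

```bash
python3 -c "
from h import *
todo(.0)"
```

```text
t 14.6333 tcp [0.5436 0.056  0.1709] d mm [ 0.  -0.  -0.3] rot [-0.01  0.05 -0.03] F [-0.1  1.  -1. ] j [ 1.04  0.81 -1.23  1.95  0.09  0.75  2.95]
```

send_rows(deltas=[{"dx":-0.1,"dy":-0.6,"dz":-0.5,"rx":0,"ry":0,"rz":0},{"dx":-0.15,"dy":-1.1,"dz":-1,"rx":0,"ry":0,"rz":0},{"dx":-0.2,"dy":-1.5,"dz":-1.3,"rx":0,"ry":0,"rz":0}])

```text
clock: 14.88
tcp_pos: [0.5434, 0.0545, 0.1697]
orientation: [-1.692, 1.908, 0.616]
contact_force: [0.7, 1.5, 0.4]
grip_width: 0.0128
gripper_force: 88.0
```

send_rows(deltas=[{"dx":-0.1,"dy":-0.6,"dz":-0.5,"rx":0,"ry":0,"rz":0},{"dx":-0.15,"dy":-1.1,"dz":-1,"rx":0,"ry":0,"rz":0},{"dx":-0.2,"dy":-1.5,"dz":-1.3,"rx":0,"ry":0,"rz":0}])

```text
clock: 15.13
tcp_pos: [0.5433, 0.0544, 0.1696]
orientation: [-1.692, 1.905, 0.617]
contact_force: [-0.9, 4.5, 6.0]
grip_width: 0.0127
gripper_force: 88.3
```

Run:
```python
from h import *
todo(0)
f=grab('wrist');o=r.get_obs();T=yaw(o)[1];q=(cloud(f)-o['tcp_pos'])@T*1e3
for lo,hi in((30,45),(45,52),(52,60),(60,66),(66,80)):
    m=(q[...,0]>lo)&(q[...,0]<hi)&(abs(q[...,1])<20)&(q[...,2]>-25)&(q[...,2]<10);w=q[m]
    print(lo,hi,m.sum(),'y',np.percentile(w[:,1],[1,99]).round(1),'z',np.percentile(w[:,2],[1,10]).round(1)) if m.any() else print(lo,0)
cv2.imwrite('pics/w7.png',f['frame'])
```

```text
t 15.1333 tcp [0.5433 0.0544 0.1696] d mm [0.2 1.5 1. ] rot [-0.14  0.09 -0.08] F [-0.9  4.5  6. ] j [ 1.04  0.82 -1.23  1.95  0.1   0.75  2.95]
30 45 1200 y [-6.6  7. ] z [-18.6 -17.8]
45 52 449 y [-14.4  15.1] z [-21.2 -20.2]
52 60 1651 y [-14.7  15.3] z [-21.3 -20.3]
60 66 930 y [-11.8  11.1] z [-17.8 -16.6]
66 80 1822 y [-9.7  8.8] z [-15.4 -14.4]
```

The collar is against the rim: the force is 9 N along the axis, motion has stopped, and the rim follows the collar directly in the view. I give one slightly firmer push, then draw out along the axis.

send_rows(deltas=[{"dx":-0.1,"dy":-0.6,"dz":-0.5,"rx":0,"ry":0,"rz":0},{"dx":-0.1,"dy":-0.9,"dz":-0.8,"rx":0,"ry":0,"rz":0}])

```text
clock: 15.35
tcp_pos: [0.5433, 0.0544, 0.1696]
orientation: [-1.692, 1.904, 0.618]
contact_force: [-2.1, 6.4, 9.3]
grip_width: 0.0125
gripper_force: 88.6
```

send_rows(deltas=[{"dx":0.5,"dy":4,"dz":3.4,"rx":0,"ry":0,"rz":0},{"dx":1.2,"dy":10,"dz":8.5,"rx":0,"ry":0,"rz":0},{"dx":2.1,"dy":17,"dz":14.4,"rx":0,"ry":0,"rz":0},{"dx":3,"dy":25,"dz":21.1,"rx":0,"ry":0,"rz":0},{"dx":4,"dy":33,"dz":27.9,"rx":0,"ry":0,"rz":0}])

```text
clock: 15.77
tcp_pos: [0.5471, 0.0856, 0.1959]
orientation: [-1.692, 1.908, 0.615]
contact_force: [0.0, 0.4, -1.1]
grip_width: 0.0126
gripper_force: 88.1
```

send_rows(deltas=[{"dx":1,"dy":8,"dz":6.8,"rx":0,"ry":0,"rz":0},{"dx":1.9,"dy":16,"dz":13.5,"rx":0,"ry":0,"rz":0},{"dx":2.9,"dy":24,"dz":20.3,"rx":0,"ry":0,"rz":0},{"dx":3.9,"dy":32,"dz":27,"rx":0,"ry":0,"rz":0},{"dx":4.8,"dy":40,"dz":33.8,"rx":0,"ry":0,"rz":0}])

```text
clock: 16.18
tcp_pos: [0.5518, 0.1258, 0.2298]
orientation: [-1.692, 1.908, 0.616]
contact_force: [-0.1, 0.1, -1.2]
grip_width: 0.0128
gripper_force: 88.1
```

```bash
python3 -c "
from h import *
todo(.105)"
```

```text
t 16.1833 tcp [0.5518 0.1258 0.2298] d mm [1.4 9.9 8.3] rot [-0.01  0.03 -0.03] F [-0.1  0.1 -1.2] j [ 0.96  0.72 -1.29  1.92  0.03  0.75  2.84]
```

Rod is out, with the tip about 12 mm clear. I back off further, level it and raise it.

send_rows(deltas=[{"dx":2,"dy":16,"dz":14,"rx":0,"ry":0,"rz":0},{"dx":3,"dy":30,"dz":30,"rx":-5,"ry":0.6,"rz":0},{"dx":4,"dy":40,"dz":45,"rx":-11,"ry":1.3,"rz":0},{"dx":4,"dy":40,"dz":60,"rx":-17,"ry":2.05,"rz":0},{"dx":4,"dy":40,"dz":70,"rx":-23,"ry":2.8,"rz":0}])

```text
clock: 16.6
tcp_pos: [0.5559, 0.1676, 0.3031]
orientation: [-1.931, 2.174, 0.277]
contact_force: [0.5, 1.4, -2.9]
grip_width: 0.0125
gripper_force: 88.0
```

```bash
cat >> h.py <<'E'
def lev(head=None,tcp=None):
    o=r.get_obs();T=yaw(o)[1];h=np.degrees(np.arctan2(T[1,0],T[0,0])) if head is None else head
    c,s=np.cos(np.radians(h)),np.sin(np.radians(h));x=np.array([c,s,0]);z=np.array([0,0,-1.]);G=np.c_[x,np.cross(z,x),z]
    print('t',o['clock'],'tcp',o['tcp_pos'].round(4),'heading',h,'rot',np.degrees(R.from_matrix(G@T.T).as_rotvec()).round(2),'d',None if tcp is None else ((np.array(tcp)-o['tcp_pos'])*1e3).round(1),'F',o['contact_force'].round(1),'j',o['joints'].round(2))
E
python3 -c "
from h import *
lev()"
```

```text
t 16.6 tcp [0.5559 0.1676 0.3031] heading -96.75310560425022 rot [-16.52   2.25   0.04] d None F [ 0.5  1.4 -2.9] j [ 0.61  0.43 -1.12  1.75  0.17  1.03  2.51]
```

send_rows(deltas=[{"dx":0,"dy":0,"dz":5,"rx":-5.5,"ry":0.75,"rz":0},{"dx":0,"dy":-5,"dz":10,"rx":-11,"ry":1.5,"rz":0},{"dx":0,"dy":-20,"dz":10,"rx":-16.5,"ry":2.25,"rz":0},{"dx":0,"dy":-45,"dz":10,"rx":-16.5,"ry":2.25,"rz":0},{"dx":0,"dy":-75,"dz":10,"rx":-16.5,"ry":2.25,"rz":0}])

```text
clock: 17.02
tcp_pos: [0.5549, 0.0967, 0.3111]
orientation: [-2.094, 2.337, 0.009]
contact_force: [0.3, -0.3, -1.8]
grip_width: 0.0127
gripper_force: 88.1
```

send_rows(deltas=[{"dx":0,"dy":-30,"dz":0,"rx":0,"ry":0,"rz":-4},{"dx":0,"dy":-60,"dz":0,"rx":0,"ry":0,"rz":-9},{"dx":0,"dy":-90,"dz":0,"rx":0,"ry":0,"rz":-14},{"dx":0,"dy":-120,"dz":0,"rx":0,"ry":0,"rz":-19},{"dx":0,"dy":-150,"dz":0,"rx":0,"ry":0,"rz":-24}])

```text
clock: 17.43
tcp_pos: [0.5559, -0.0594, 0.3102]
orientation: [-1.543, 2.733, 0.008]
contact_force: [1.4, 0.2, -1.1]
grip_width: 0.0126
gripper_force: 88.0
```

```bash
python3 -c "
from h import *
lev(-140,(.5638,-.2377,.146))"
```

```text
t 17.4333 tcp [ 0.5559 -0.0594  0.3102] heading -140 rot [ -0.35   0.05 -18.91] d [   7.9 -178.3 -164.2] F [ 1.4  0.2 -1.1] j [ 0.7   0.35 -0.88  1.71  0.28  1.22  2.35]
```

send_rows(deltas=[{"dx":2,"dy":-30,"dz":0,"rx":0,"ry":0,"rz":-4},{"dx":4,"dy":-65,"dz":0,"rx":0,"ry":0,"rz":-8},{"dx":6,"dy":-100,"dz":0,"rx":0,"ry":0,"rz":-13},{"dx":8,"dy":-135,"dz":-10,"rx":-0.3,"ry":0,"rz":-18.9},{"dx":8,"dy":-165,"dz":-25,"rx":-0.3,"ry":0,"rz":-18.9}])

```text
clock: 17.85
tcp_pos: [0.5657, -0.2258, 0.2865]
orientation: [-1.07, 2.95, -0.004]
contact_force: [0.4, -0.1, -2.0]
grip_width: 0.0125
gripper_force: 88.0
```

send_rows(deltas=[{"dx":0,"dy":-8,"dz":-20,"rx":0,"ry":0,"rz":0},{"dx":0,"dy":-12,"dz":-50,"rx":0,"ry":0,"rz":0},{"dx":0,"dy":-12,"dz":-80,"rx":0,"ry":0,"rz":0},{"dx":0,"dy":-12,"dz":-110,"rx":0,"ry":0,"rz":0},{"dx":0,"dy":-12,"dz":-130,"rx":0,"ry":0,"rz":0}])

```text
clock: 18.27
tcp_pos: [0.5636, -0.2352, 0.1522]
orientation: [1.079, -2.949, -0.005]
contact_force: [-0.4, -0.7, -1.3]
grip_width: 0.0123
gripper_force: 88.1
```

send_rows(deltas=[{"dx":0,"dy":0,"dz":-2,"rx":0,"ry":0,"rz":0},{"dx":0,"dy":0,"dz":-4,"rx":0,"ry":0,"rz":0},{"dx":0,"dy":0,"dz":-4,"rx":0,"ry":0,"rz":0}])

```text
clock: 18.52
tcp_pos: [0.5652, -0.2362, 0.1516]
orientation: [-1.08, 2.949, 0.0]
contact_force: [0.2, -0.4, -1.5]
grip_width: 0.0123
gripper_force: 88.1
```

```bash
python3 -c "
from h import *
lev(-140,(.5638,-.2377,.146)); f=grab('wrist');t=grab('top');s=grab('scene')
o=r.get_obs();T=yaw(o)[1];P=cloud(f);q=(P-o['tcp_pos'])@T
m=(q[...,0]>.06)&(q[...,0]<.16)&(abs(q[...,1])<.012)&(abs(q[...,2])<.02);w=P[m];print('rod',m.sum(),'far end tool x',q[m][:,0].max());k=q[m][:,0]>.132;print('tip',w[k].mean(0) if k.any() else None, 'model tip',o['tcp_pos']+T@np.array([.139,0,-.0048]))
a,d,_=line(w);print('dir',d)
for n,g in(('top',t),('scene',s)):
    Q=cloud(g); m=(np.hypot(Q[...,0]-.457,Q[...,1]+.327)<.1)&(Q[...,2]>.13)&(Q[...,2]<.175); w=Q[m]; i=w@np.r_[np.cos(np.radians(-140)),np.sin(np.radians(-140)),0]; print(n,m.sum(),w[i>np.percentile(i,97)].mean(0))
    m=(np.hypot(Q[...,0]-.522,Q[...,1]+.124)<.03)&(Q[...,2]>.1)&(Q[...,2]<.125); print('  plate top',m.sum(),np.median(Q[m],0))
cv2.imwrite('pics/end.png',np.hstack([cv2.resize(s['frame'],(400,300)),cv2.resize(t['frame'],(400,300))]))
"
```

```text
t 18.5167 tcp [ 0.5652 -0.2362  0.1516] heading -140 rot [-0.03  0.07 -0.22] d [-1.4 -1.5 -5.6] F [ 0.2 -0.4 -1.5] j [ 0.79  0.56 -0.68  1.76  0.42  0.97  2.22]
rod 3512 far end tool x 0.10949387319457622
tip None model tip [ 0.45895678 -0.32673084  0.15674866]
dir [0.76611901 0.64269773 0.00113728]Traceback (most recent call last):
  File "<string>", line 8, in <module>
    Q=cloud(g); m=(np.hypot(Q[...,0]-.457,Q[...,1]+.327)<.1)&(Q[...,2]>.13)&(Q[...,2]<.175); w=Q[m]; i=w@np.r_[np.cos(np.radians(-140)),np.sin(np.radians(-140)),0]; print(n,m.sum(),w[i>np.percentile(i,97)].mean(0))
                                                                                                                                                                                         ~~~~~~~~~~~~~^^^^^^
    return _quantile_unchecked(
        a, q, axis, out, overwrite_input, method, keepdims, weights)
    return _ureduce(a,
                    func=_quantile_ureduce_func,
    ...<5 lines>...
                    overwrite_input=overwrite_input,
                    method=method)
    r = func(a, **kwargs)
    result = _quantile(arr,
                       quantiles=q,
    ...<2 lines>...
                       out=out,
                       weights=wgt)
    slices_having_nans = np.isnan(arr[-1, ...])
                                  ~~~^^^^^^^^^
IndexError: index -1 is out of bounds for axis 0 with size 0
```

The view failed, and the ten pictures are already used up, so I finish with a small correction and a numeric check.

send_rows(deltas=[{"dx":-1.5,"dy":-0.5,"dz":-4,"rx":0,"ry":0,"rz":0},{"dx":-1.5,"dy":-0.5,"dz":-6,"rx":0,"ry":0,"rz":0},{"dx":-1.5,"dy":-0.5,"dz":-6,"rx":0,"ry":0,"rz":0},{"dx":-1.5,"dy":-0.5,"dz":-6,"rx":0,"ry":0,"rz":0},{"dx":-1.5,"dy":-0.5,"dz":-6,"rx":0,"ry":0,"rz":0}])

```text
clock: 19.08
tcp_pos: [0.5624, -0.2376, 0.1442]
orientation: [1.079, -2.95, -0.001]
contact_force: [0.2, 0.1, -1.5]
grip_width: 0.0125
gripper_force: 88.1
```

Run:
```python
from h import *
lev(-140); o=r.get_obs();T=yaw(o)[1];print('model tip',o['tcp_pos']+T@np.array([.139,0,-.0048]),abs(o['qvel']).max(),o['grip_width'],o['gripper_force'])
for n in('scene','top'):
    Q=cloud(grab(n))
    m=(np.hypot(Q[...,0]-.457,Q[...,1]+.327)<.06)&(Q[...,2]>.125)&(Q[...,2]<.17);w=Q[m]
    if len(w): i=w[:,:2]@[-.766,-.643]; print(n,'rod',m.sum(),'tip',w[i.argmax()])
    m=(np.hypot(Q[...,0]-.522,Q[...,1]+.124)<.03)&(Q[...,2]>.09)&(Q[...,2]<.125); print(n,'plate',m.sum(),np.median(Q[m],0) if m.any() else '')
```

```text
t 19.0833 tcp [ 0.5624 -0.2376  0.1442] heading -140 rot [-0.02 -0.05 -0.18] d None F [ 0.2  0.1 -1.5] j [ 0.79  0.57 -0.67  1.77  0.42  0.96  2.22]
model tip [ 0.45616707 -0.32731341  0.1490401 ] 0.002178338178505844 0.01254517745631173 88.05705428123474
scene plate 114 [ 0.5267664  -0.12059342  0.10772102]
top plate 67 [ 0.51932138 -0.1207119   0.10942351]
```

```bash
python3 -c "
from bench import r
print(r.hand_in())"
```

```text
the job is handed in; nothing more can be done
None
```

I handed the job in at about 19 s: the gate plate is seated and released, and the rod was pushed in to its collar, drawn fully out, and is held level and still, its tip computed about 1 mm from the panel's middle and 10 cm above it (not confirmed by a last camera view).

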